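# Try out a newly fitted door catch and hold the cabinet open

### The arm

A 6-joint arm with a two-finger parallel gripper is mounted at the origin on the work surface. World frame = base frame: x ahead of the robot, y to its left, z up, the work surface at z = 0. Lengths are in m, angles in degrees, forces in N, time in s.
With the tool pointing down it reaches from about 0.25 to 0.725 m from the base axis. Payload 9.7 kg.
Tool frame: the origin (TCP) lies between the finger pads; the fingertips stand 17 mm ahead of it and the grasp point (between the pads) lies 2 mm behind it; z points along the fingers, y is the direction in which the jaws open and shut (so a half turn about z gives the same grasp; the last joint's range is limited). The gripper opens to 85 mm and grips with 20 to 120 N. Pads are 22 mm wide; open, the fingers measure 114 mm over their backs; the gripper's body (76 mm by 85 mm) begins 54 mm behind the grasp point. The pads swing forward as they close: fully open they stand 13 mm farther back than shut.
Start: joints at [66.635, 4.979, 10.078, 95.1, 0, 90], TCP at [0.218, 0.505, 0.248] pointing down, gripper open.
Joint ranges: [-179.16, 179.16], [-48.56, 103.87], [-65.8, 70.77], [-126.05, 130.52], [-82.76, 87.17], [-180, 180]. Speed limits (degrees/s): [127.2, 127.2, 147.25, 180, 180, 180].

### API

Orientations are given as [roll, pitch, yaw] about the fixed x, y, z axes, in that order (R = Rz(yaw) Ry(pitch) Rx(roll)).
In Python, from workcell import monitor, cams, order gives the robot as it stands. The module is installed in compiled form; this text tells all that it offers.
- The arm moves only by the shell command python3 -m handwheel 'ROWS' [OPENING] [FORCE]. ROWS is JSON, a list of rows, each a list of 6 numbers: the shift along the tool's x, y, z in m, then the turn, a rotation vector about the tool's x, y, z in degrees. In form: [[tx, ty, tz, wx, wy, wz], ...]. A call has exactly 8 rows; each row shifts and turns the commanded pose from where the row before left it, along the tool's axes as they then stand; what a row does not reach is not made up. A row lasts 1/12 s, in which the tool goes at most 41.7 mm and 7.16 degrees, less where a joint would pass 70% of its speed; a pose out of reach is approached as far as the arm can. A call is refused whole if a number of a shift passes 0.0417 or a number of a turn 7.16, either way. A call with a gripper value outside its range is refused whole. OPENING is the opening, from -1 (shut) to 1 (fully open), set as the call begins (- or left out, the last holds). The fingers move at their own pace and stop on an object; FORCE is the grip in N (left out, the last holds). Time passes only in rows, so rows that do not move let the fingers close, or fill a call up. It gives the time, the measured TCP pose, the force and the opening at its end, in the units of the state.
- monitor.get_obs(): the state, without advancing time (a new reading comes with each control period).
- cams.camera(name): name is "scene" or "top" or "wrist"; returns a dict with "img" (420x560x3 uint8, red, green, blue), "depth" (420x560 float32, m along the optical axis (not along the pixel's ray), 0 where there is no reading), "fx", "fy", "cx", "cy" (pixels), "rvec" (rotation vector, rad) and "tvec" (3), from world to camera coordinates, as OpenCV has them; the wrist camera has in their place "tool_from_camera" (4x4, takes a point from camera to tool coordinates, whose origin is the TCP and whose axes are the flange's). Camera axes: x right, y down, z forward; pixel columns grow to the right and rows downward; lengths in m; the calibration is good to about 2 mm. A picture is of the moment at which its call begins: read the wrist's pose just before it.
- order.job_done(): hands the job in, once; it reports no verdict.
The state is a dict: "time": time; "q": joint angles; "qd": joint speeds; "joint_efforts": joint torques, N m; "ee_pos": TCP position; "tcp_rot": TCP orientation; "wrist_force": force on the tool from outside, world axes, zero at the start; "torque": the same for the moment, N m; "opening": finger opening in m.
Only numpy, scipy, OpenCV 4.12 (cv2) and the standard library are available. Lean on these libraries where they do the work, as an engineer would, in place of code of your own. Each camera call takes 0.05 s, during which the arm holds its last target. There are 200 camera calls.

### The job

The spring catch of the small bench cabinet has just been fitted and may or may not take: push the door fully shut until it seats in its detent, then tug it firmly outward by the fixed handle post (of the two upright posts on the door, the one nearer the hinge), without squeezing the release post beside it, to learn whether it is caught. If it is caught, squeeze the release post against the handle post to free it; in either case swing the door open to about 55 degrees and finish while still gripping the handle post and holding the door there, as it swings back if let go. Leave the other things on the bench where they are.

Things in the scene. Friction and masses are not known exactly. Their poses are not given: they have to be found in the camera images.
- cabinet: (All sizes here are in mm.) Fixed grey steel cabinet on the bench, 200 deep (x), 300 wide (y), 210 high. Origin: centre of its underside; its own -x side is the open front, closed by the door. It stands at a different place and yaw (up to 0.25 rad) each time.
- door (a joint): Door angle in rad: 0 = fully shut (hard stop), grows as it opens towards the robot, limit 1.7. Starts ajar at 0.25 to 0.65. Upright panel 12 thick, 280 wide, from 10 to 204 above the bench, hinged on its left edge (cabinet +y). A spring draws it to 0.4 (0.5 N m per rad) against 0.15 N m friction: it stays where left between 0.1 and 0.7 and swings back if let go beyond.
- door_hinge (a point): Point on the vertical hinge axis, 210 above the bench; in the cabinet's frame x -106, y +140. Its axes turn with the door: x runs through the panel's thickness from the outside (into the cabinet when shut), -y runs along the panel from hinge to free edge. The panel's middle plane holds the hinge axis; its outer face is at x = -6.
- door_corner (a point): Top corner of the door's free edge, 204 above the bench (door axes y -280). Detent: a sprung ball draws the door home within the last 0.03 rad and resists from 0.08 to 0.03; passing it takes about 7 N at the handle, either way. The hidden sprung catch at this edge sometimes takes on shutting, sometimes not; pushing shut then needs up to 15 N at the handle.
- handle_top (a point): Centre of the top of the fixed steel handle post on the door: upright, 14 x 14, top end free. Top is 215 above the bench. Door axes x -51, y -185: 38 are free between post and panel. Its foot joins the door 71 to 85 below the top. Tugged when caught, the door gives about 0.015 rad and stops hard (12 N moves it no further); if not caught, it comes open with 7 to 10 N here.
- release_top (a point): Centre of the top of the release post: same shape, steel, size and height as the handle post, parallel to it and 30 further from the hinge (door axes x -51, y -215): a gap of 16 between the posts, 44 over their outer faces.
- release (a joint): Travel in m of the release post along the panel towards the handle post: 0 = at rest, 0.013 = fully squeezed (the posts then measure 31 over their outer faces). Spring: 2 N at rest, 4.6 N fully squeezed; springs back when let go. 0.009 or more frees the catch, best while the door is not being pulled. It also moves by itself as the catch snaps in.
- shade: Bystander: bell-shaped aluminium lamp shade, 100 diameter, 80 high, standing right of the cabinet. Origin: centre of its underside.
- cup: Bystander: plastic cup, 84 diameter, 100 high, right of the cabinet. Origin: centre of its underside.
- tape: Bystander: roll of tape lying flat, 100 diameter, 45 high, left of the cabinet. Origin: centre of its underside.
- driver: Bystander: screwdriver lying on the bench left of the cabinet, about 200 long. Origin: under its middle.

How it is judged:
By the outcome, as a careful person would: the job done as asked, in the order asked, and still so for the second after the job is handed in, while the arm keeps its last pose, push and grip.
It also fails if it takes over 70 s, if anything falls off the work surface, if the arm or the gripper's body presses on something with over 40 N, if the wrist force passes 120 N, or if a joint passes its speed limit or range.

## Working session

There is one attempt and no reset: what is moved stays moved. The work goes in short steps, Python scripts to look and compute and a shell command to move; the robot and the scene stay as the last step left them, time stands still between calls to the robot, and variables do not carry over. Pictures are saved under pics/ and viewed, about 8 in all and at most 12, crops included, and the job is handed in when it is done.

```bash
mkdir -p pics
cat > h.py <<'E'
import numpy as np, cv2
from scipy.spatial.transform import Rotation as R
from workcell import monitor, cams, order
def cam(n):
    o=monitor.get_obs(); c=cams.camera(n)
    if n=="wrist":
        T=np.eye(4);T[:3,:3]=R.from_euler('xyz',o['tcp_rot'],degrees=True).as_matrix();T[:3,3]=o['ee_pos']
        c['W']=T@c['tool_from_camera']
    else:
        M=np.eye(4);M[:3,:3]=cv2.Rodrigues(np.array(c['rvec'],float))[0];M[:3,3]=np.ravel(c['tvec']);c['W']=np.linalg.inv(M)
    return c
def ray(c,u,v):
    d=c['W'][:3,:3]@np.array([(u-c['cx'])/c['fx'],(v-c['cy'])/c['fy'],1]);return c['W'][:3,3],d
def onz(c,u,v,z):
    p,d=ray(c,u,v);return p+d*(z-p[2])/d[2]
def cloud(c):
    v,u=np.mgrid[:420,:560];Z=c['depth'];P=np.stack([(u-c['cx'])/c['fx']*Z,(v-c['cy'])/c['fy']*Z,Z],-1)
    return P@c['W'][:3,:3].T+c['W'][:3,3]
def save(c,n): cv2.imwrite('pics/'+n,c['img'][...,::-1])
E
python3 - <<'E'
from h import *
for n in('top','scene'):
    c=cam(n);save(c,n+'0.png');np.savez('/tmp/'+n,**c);print(n,c['W'].round(3))
print(monitor.get_obs())
a=np.hstack([cv2.imread('pics/top0.png')]);
E
```

```text
top [[-0.029 -0.994  0.103  0.49 ]
 [-0.999  0.027 -0.018  0.008]
 [ 0.015 -0.104 -0.994  1.14 ]
 [ 0.     0.     0.     1.   ]]
scene [[-2.800e-02  7.500e-01 -6.610e-01  1.447e+00]
 [ 1.000e+00  2.100e-02 -1.700e-02  8.000e-03]
 [ 1.000e-03 -6.610e-01 -7.500e-01  1.084e+00]
 [ 0.000e+00  0.000e+00  0.000e+00  1.000e+00]]
{'time': 0.1, 'q': array([6.66359520e+01, 5.00727817e+00, 1.00393904e+01, 9.51000599e+01,
       4.99146537e-04, 9.00013691e+01]), 'qd': array([ 0.07355905, -0.15156848,  0.2093384 ,  0.02534394,  0.03648801,
       -0.16331756]), 'joint_efforts': array([-6.32489900e-04, -5.21558332e+01,  4.65654123e+01,  1.60345563e-02,
       -2.18878620e-05,  2.76588071e-05]), 'ee_pos': array([0.21803796, 0.50473057, 0.24766394]), 'tcp_rot': array([-1.79932052e+02, -4.97522568e-04,  1.56634582e+02]), 'wrist_force': array([-0.22271431,  0.03887322,  0.26082784]), 'torque': array([0.01945773, 0.0063147 , 0.00163352]), 'opening': 0.08509209791551331}
```

View pics/top0.png

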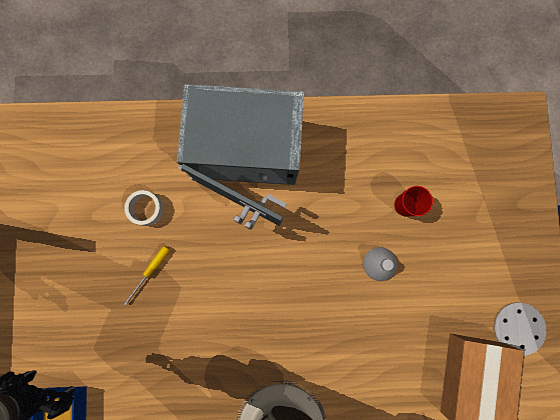

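View pics/scene0.png

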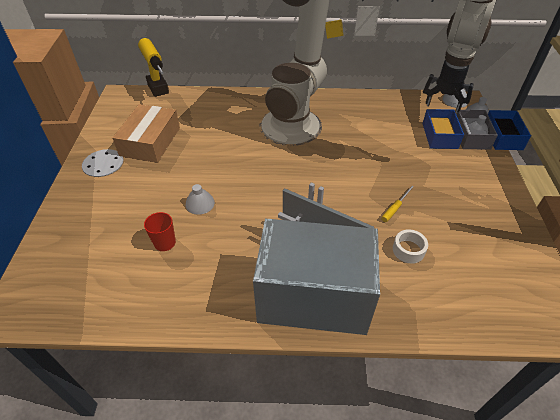

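Top view: cabinet roof spans about (184,86) to (303,93), with its front left corner near (180,163). The door runs from (182,166) to (281,220), and the posts are near (240–258, 205–225). Next I'll use the depth data for heights.

Run:
```python
from h import *
c=dict(np.load('/tmp/top.npz'));P=cloud(c)
x=P[...,0];y=P[...,1];z=P[...,2]
reg=np.zeros(z.shape,bool);reg[60:260,160:330]=1
m=reg&(z>.196)&(z<.225)&(c['depth']>0)
n,l,s,ce=cv2.connectedComponentsWithStats(m.astype(np.uint8))
for i in range(1,n):
    if s[i,4]>3: 
        q=P[l==i]; print(i,s[i],ce[i].round(1),np.median(q,0).round(3),cv2.minAreaRect(q[:,:2].astype(np.float32)*1000))
im=c['img'][150:245,165:305,::-1];cv2.imwrite('pics/crop.png',cv2.resize(im,None,fx=5.5,fy=5.5,interpolation=cv2.INTER_CUBIC))
```

```text
1 [  177    84   127   137 10171] [240.3 130.9] [0.793 0.082 0.21 ] ((739.861572265625, 85.48637390136719), (300.6617736816406, 326.66668701171875), 84.66487121582031)
2 [234 215   7   8  38] [237.2 218.3] [0.573 0.093 0.214] ((573.165283203125, 93.02101135253906), (13.993340492248535, 13.840977668762207), 62.78042221069336)
3 [245 221   7   7  36] [248.1 224.2] [0.558 0.067 0.214] ((558.2202758789062, 66.96556854248047), (13.400117874145508, 13.608831405639648), 62.43661880493164)
```

View pics/crop.png

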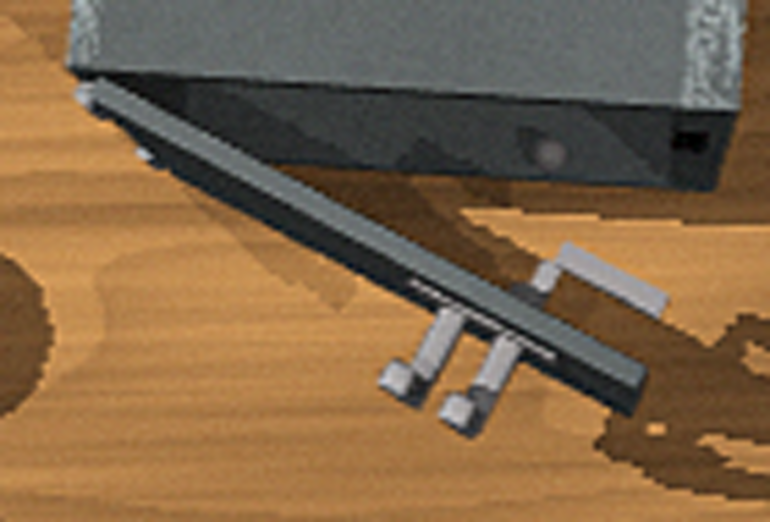

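Run:
```python
from h import *
c=dict(np.load('/tmp/top.npz'));P=cloud(c);z=P[...,2]
reg=np.zeros(z.shape,bool);reg[60:260,160:330]=1
m=reg&(z>.2075)&(z<.2125)
m=cv2.morphologyEx(m.astype(np.uint8),cv2.MORPH_OPEN,np.ones((7,7)))>0
r=cv2.minAreaRect(P[m][:,:2].astype(np.float32)*1000);print(r,cv2.boxPoints(r).round())
m2=reg&(z>.201)&(z<.2065);m2&=~(cv2.dilate(m.astype(np.uint8),np.ones((7,7)))>0)
q=P[m2][:,:2];q=q[q[:,0]<.7];r2=cv2.minAreaRect((q*1000).astype(np.float32));print(len(q),r2,cv2.boxPoints(r2).round())
l=cv2.fitLine((q*1000).astype(np.float32),cv2.DIST_HUBER,0,.01,.01).ravel();print('door line',l,np.degrees(np.arctan2(l[1],l[0])))
H=np.array([.573,.093]);L=np.array([.558,.067])
d=H-L;a=np.arctan2(-d[0],d[1]);print('a',np.degrees(a))
```

```text
((817.5391845703125, 93.40433502197266), (237.81532287597656, 182.93577575683594), 71.74150085449219) [[693.   9.]
 [867. -48.]
 [942. 178.]
 [768. 235.]]
483 ((628.537109375, 87.84378814697266), (280.0093078613281, 148.1333465576172), 84.68402862548828) [[542. -45.]
 [689. -58.]
 [715. 220.]
 [568. 234.]]
door line [4.9060473e-01 8.7138224e-01 6.3622870e+02 1.0072535e+02] 60.61966
a -29.98163936884918
```

Run:
```python
from h import *
c=dict(np.load('/tmp/top.npz'))
p=np.array([onz(c,u,v,.21)[:2] for u,v in((177.4,162.6),(299.2,169.8),(303,92.5),(184,85.5))]);print(p.round(3))
for i,j in((0,1),(3,2)):
    d=p[i]-p[j];print(np.linalg.norm(d),np.degrees(np.arctan2(-d[0],d[1])))
for i,j in((3,0),(2,1)):
    d=p[i]-p[j];print(np.linalg.norm(d),np.degrees(np.arctan2(d[1],d[0])))
a=np.radians(-29.7);X=np.array([np.cos(a),np.sin(a)]);Y=np.array([-X[1],X[0]])
H=np.array([.573,.093]);h=H+.051*X+.185*Y;print('hinge',h)
b=np.radians(-5.);Xc=np.array([np.cos(b),np.sin(b)]);Yc=np.array([-Xc[1],Xc[0]]);print('hinge from roof',p[0]-.006*Xc-.01*Yc)
print('grasp',H+.004*Y)
```

```text
[[ 0.714  0.237]
 [ 0.689 -0.061]
 [ 0.885 -0.077]
 [ 0.91   0.22 ]]
0.2986578443990199 -4.91513616254469
0.2981489893212868 -4.78810791005738
0.19674870934066732 -4.888447942297711
0.19741061758387918 -4.740636135856602
hinge [0.70896006 0.22842844]
hinge from roof [0.70727414 0.2271378 ]
grasp [0.57498183 0.09647453]
```

```bash
r='x'; python3 -m handwheel '[[-0.0306,-0.0146,0,0,0,0],[-0.0306,-0.0146,0,0,0,0],[-0.0306,-0.0146,0,0,0,0],[-0.0306,-0.0146,0,0,0,0],[-0.0306,-0.0146,0,0,0,0],[-0.0306,-0.0146,0,0,0,0],[-0.0306,-0.0146,0,0,0,0],[-0.0306,-0.0146,0,0,0,0]]' -0.06 40
python3 -m handwheel '[[-0.0306,-0.0146,0,0,0,0],[-0.0306,-0.0146,0,0,0,0],[-0.0306,-0.0146,0,0,0,0],[-0.0306,-0.0146,0,0,0,0],[-0.0306,-0.0146,0,0,0,0],[-0.0306,-0.0146,0,0,0,0],[-0.0306,-0.0146,0,0,0,0],[-0.0306,-0.0146,0,0,0,0]]'
python3 -m handwheel '[[0,0,0,0,0,-7],[0,0,0,0,0,-7],[0,0,0,0,0,-7],[0,0,0,0,0,-7],[0,0,0,0,0,-7],[0,0,0,0,0,-7],[0,0,0,0,0,-7],[0,0,0,0,0,-7]]'
python3 -m handwheel '[[0,0,0,0,0,-7],[0,0,0,0,0,-7],[0,0,0,0,0,-7],[0,0,0,0,0,-6.7],[0,0,0,0,0,0],[0,0,0,0,0,0],[0,0,0,0,0,0],[0,0,0,0,0,0]]'
python3 - <<'E'
from h import *
c=cam('wrist');save(c,'w1.png');print(c['W'].round(3));o=monitor.get_obs();print(o['q'])
for p in((.573,.093,.215),(.558,.067,.215)):
    q=np.linalg.inv(c['W'])@np.array([*p,1]);print(q[0]/q[2]*c['fx']+c['cx'],q[1]/q[2]*c['fy']+c['cy'])
E
```

```text
time: 0.77
ee_pos: [0.3973, 0.2991, 0.2481]
tcp_rot: [-180.0, -0.0, 156.6]
wrist_force: [0.3, 0.4, -0.9]
opening: 0.0405
time: 1.43
ee_pos: [0.5757, 0.0947, 0.2479]
tcp_rot: [-180.0, -0.0, 156.6]
wrist_force: [-0.0, -0.6, 0.0]
opening: 0.0406
time: 2.1
ee_pos: [0.5748, 0.0963, 0.2478]
tcp_rot: [180.0, -0.0, -147.0]
wrist_force: [0.4, -1.0, 0.2]
opening: 0.0402
time: 2.77
ee_pos: [0.5749, 0.0963, 0.2482]
tcp_rot: [180.0, -0.0, -119.8]
wrist_force: [-0.2, 0.1, -0.0]
opening: 0.0402
[[-0.868  0.472  0.156  0.535]
 [ 0.497  0.823  0.273  0.026]
 [ 0.     0.315 -0.949  0.374]
 [ 0.     0.     0.     1.   ]]
[ 9.50711919e+00  9.61087143e+00  1.51834219e+01  9.55798847e+01
 -1.50017047e-04 -5.07057512e+01]
282.65035296890716 250.9292522961404
282.82842153529924 200.0069220861764
```

View pics/w1.png

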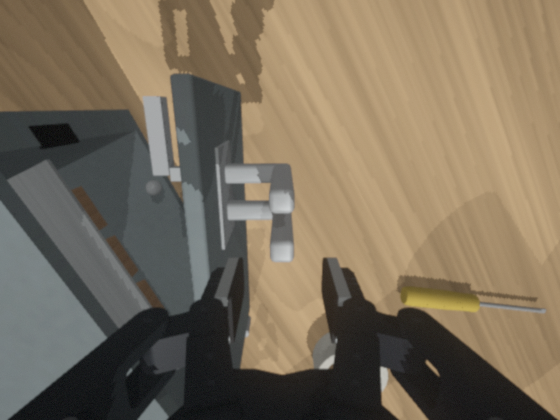

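The post tops sit at (282,251) and (282,201), matching the prediction, and the fingers straddle the handle line. Descending and gripping.

```bash
python3 -m handwheel '[[0,0,0.01,0,0,0],[0,0,0.01,0,0,0],[0,0,0.01,0,0,0],[0,0,0.01,0,0,0],[0,0,0.01,0,0,0],[0,0,0.01,0,0,0],[0,0,0.01,0,0,0],[0,0,0,0,0,0]]'
python3 -m handwheel '[[0,0,0,0,0,0],[0,0,0,0,0,0],[0,0,0,0,0,0],[0,0,0,0,0,0],[0,0,0,0,0,0],[0,0,0,0,0,0],[0,0,0,0,0,0],[0,0,0,0,0,0]]' -1 40
python3 - <<'E'
from h import *
c=cam('wrist');save(c,'w2.png')
E
```

```text
time: 3.48
ee_pos: [0.5743, 0.0962, 0.1759]
tcp_rot: [179.9, -0.1, -119.7]
wrist_force: [0.1, 0.7, -0.6]
opening: 0.04
time: 4.15
ee_pos: [0.5752, 0.0963, 0.1789]
tcp_rot: [-180.0, 0.0, -119.7]
wrist_force: [0.1, 0.4, 4.4]
opening: 0.0135
```

View pics/w2.png

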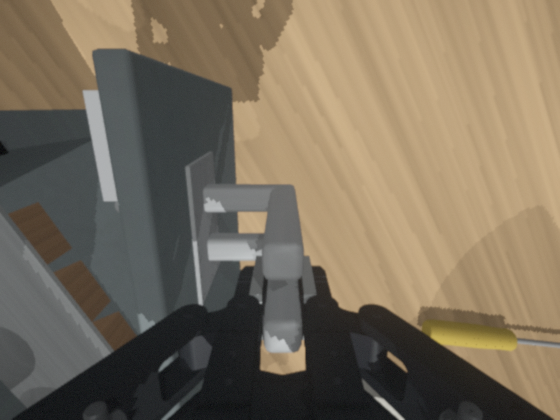

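It holds the handle alone; the release post at (282,255) is free. Swinging the door towards shut along the arc, about 21° first.

```bash
python3 -m handwheel '[[0.00242,-0.00954,0,0,0,-3],[0.00242,-0.00954,0,0,0,-3],[0.00242,-0.00954,0,0,0,-3],[0.00242,-0.00954,0,0,0,-3],[0.00242,-0.00954,0,0,0,-3],[0.00242,-0.00954,0,0,0,-3],[0.00242,-0.00954,0,0,0,-3],[0,0,0,0,0,0]]'
python3 -m handwheel '[[0.00043,-0.00158,0,0,0,-0.5],[0.00043,-0.00158,0,0,0,-0.5],[0.00043,-0.00158,0,0,0,-0.5],[0.00043,-0.00158,0,0,0,-0.5],[0.00043,-0.00158,0,0,0,-0.5],[0.00043,-0.00158,0,0,0,-0.5],[0,0,0,0,0,0],[0,0,0,0,0,0]]'
python3 - <<'E'
from h import *
o=monitor.get_obs();f=o['wrist_force'];y=R.from_euler('xyz',o['tcp_rot'],degrees=True).as_matrix();print('tool force',(y.T@f).round(2),'moment',o['torque'].round(2))
E
```

```text
time: 4.87
ee_pos: [0.632, 0.0568, 0.1789]
tcp_rot: [-180.0, 0.0, -98.5]
wrist_force: [1.2, -0.2, 6.8]
opening: 0.0138
time: 5.53
ee_pos: [0.6405, 0.0532, 0.1789]
tcp_rot: [-179.9, -0.0, -95.7]
wrist_force: [1.8, -1.1, 4.8]
opening: 0.0131
tool force [ 0.92 -1.91 -4.83] moment [-0.18 -0.1  -0.11]
```

```bash
python3 -m handwheel '[[0.00022,-0.00079,0,0,0,-0.25],[0.00022,-0.00079,0,0,0,-0.25],[0.00022,-0.00079,0,0,0,-0.25],[0.00022,-0.00079,0,0,0,-0.25],[0,0,0,0,0,0],[0,0,0,0,0,0],[0,0,0,0,0,0],[0,0,0,0,0,0]]'
python3 -m handwheel '[[0,-0.0008,0,0,0,0],[0,-0.0008,0,0,0,0],[0,0,0,0,0,0],[0,0,0,0,0,0],[0,0,0,0,0,0],[0,0,0,0,0,0],[0,0,0,0,0,0],[0,0,0,0,0,0]]'
python3 - <<'E'
from h import *
o=monitor.get_obs();f=o['wrist_force'];y=R.from_euler('xyz',o['tcp_rot'],degrees=True).as_matrix();print('tool force',(y.T@f).round(2),'moment',o['torque'].round(2))
E
```

```text
time: 6.2
ee_pos: [0.6425, 0.0524, 0.1789]
tcp_rot: [179.9, 0.0, -94.7]
wrist_force: [-6.3, 1.5, 6.6]
opening: 0.0134
time: 6.87
ee_pos: [0.6426, 0.0524, 0.1789]
tcp_rot: [179.8, 0.0, -94.7]
wrist_force: [-14.4, 1.3, 9.8]
opening: 0.0135
tool force [-0.08 14.51 -9.77] moment [ 0.22  2.5  -0.33]
```

```bash
python3 -m handwheel '[[0,-0.001,0,0,0,0],[0,-0.001,0,0,0,0],[0,0,0,0,0,0],[0,0,0,0,0,0],[0,0,0,0,0,0],[0,0,0,0,0,0],[0,0,0,0,0,0],[0,0,0,0,0,0]]'
python3 -m handwheel '[[0,0.001,0,0,0,0],[0,0.001,0,0,0,0],[0,0.001,0,0,0,0],[0,0.001,0,0,0,0],[0,0,0,0,0,0],[0,0,0,0,0,0],[0,0,0,0,0,0],[0,0,0,0,0,0]]'
python3 -m handwheel '[[0,0.0005,0,0,0,0],[0,0.0005,0,0,0,0],[0,0.0005,0,0,0,0],[0,0.0005,0,0,0,0],[0,0,0,0,0,0],[0,0,0,0,0,0],[0,0,0,0,0,0],[0,0,0,0,0,0]]'
python3 -m handwheel '[[0,0.0005,0,0,0,0],[0,0.0005,0,0,0,0],[0,0,0,0,0,0],[0,0,0,0,0,0],[0,0,0,0,0,0],[0,0,0,0,0,0],[0,0,0,0,0,0],[0,0,0,0,0,0]]'
```

```text
time: 7.53
ee_pos: [0.6427, 0.0523, 0.1789]
tcp_rot: [179.5, 0.0, -94.6]
wrist_force: [-26.8, 2.7, 12.7]
opening: 0.0134
time: 8.2
ee_pos: [0.6425, 0.0524, 0.1789]
tcp_rot: [180.0, 0.0, -94.7]
wrist_force: [-3.7, 1.2, 7.9]
opening: 0.0136
time: 8.87
ee_pos: [0.6424, 0.0524, 0.1789]
tcp_rot: [-179.8, 0.0, -94.7]
wrist_force: [9.4, 1.3, 3.4]
opening: 0.0132
time: 9.53
ee_pos: [0.6423, 0.0524, 0.179]
tcp_rot: [-179.7, 0.0, -94.7]
wrist_force: [15.4, -0.1, 2.3]
opening: 0.0133
```

Holding the tool's yaw fixed also blocks door rotation, so this tug isn't conclusive. I'll tug along the arc instead.

```bash
cat > f.py <<'E'
from h import *
o=monitor.get_obs();M=R.from_euler('xyz',o['tcp_rot'],degrees=True).as_matrix()
h=np.array([.708,.228]);f=o['wrist_force'];p=o['ee_pos'][:2]-h
print('tool F',(M.T@f).round(1),'tool M',(M.T@o['torque']).round(2),'hinge mom of tool on door',-(p[0]*f[1]-p[1]*f[0]+o['torque'][2]).round(2),'open',round(o['opening'],4),'yaw',o['tcp_rot'][2].round(2),'pos',o['ee_pos'].round(4))
E
python3 f.py
python3 -m handwheel '[[0,0,0,0,0,0.25],[0,0,0,0,0,0.25],[0,0,0,0,0,0],[0,0,0,0,0,0],[0,0,0,0,0,0],[0,0,0,0,0,0],[0,0,0,0,0,0],[0,0,0,0,0,0]]'; python3 f.py
python3 -m handwheel '[[0,0,0,0,0,0.25],[0,0,0,0,0,0.25],[0,0,0,0,0,0],[0,0,0,0,0,0],[0,0,0,0,0,0],[0,0,0,0,0,0],[0,0,0,0,0,0],[0,0,0,0,0,0]]'; python3 f.py
```

```text
tool F [ -1.2 -15.4  -2.3] tool M [ 2.16 -0.37  0.2 ] hinge mom of tool on door -2.52 open 0.0133 yaw -94.69 pos [0.6423 0.0524 0.179 ]
time: 10.2
ee_pos: [0.6423, 0.0524, 0.1789]
tcp_rot: [-179.7, 0.0, -95.2]
wrist_force: [14.4, 0.3, 2.7]
opening: 0.0136
tool F [ -1.6 -14.3  -2.6] tool M [ 2.21 -0.31  0.01] hinge mom of tool on door -2.49 open 0.0136 yaw -95.16 pos [0.6423 0.0524 0.1789]
time: 10.87
ee_pos: [0.6423, 0.0524, 0.1789]
tcp_rot: [-179.7, 0.0, -95.6]
wrist_force: [15.0, -0.6, 2.8]
opening: 0.0135
tool F [ -0.8 -15.   -2.7] tool M [ 2.11 -0.23 -0.26] hinge mom of tool on door -2.94 open 0.0135 yaw -95.64 pos [0.6423 0.0524 0.1789]
```

```bash
python3 -m handwheel '[[0,0.0005,0,0,0,0],[0,0.0005,0,0,0,0],[0,0.0005,0,0,0,0],[0,0.0005,0,0,0,0],[0,0,0,0,0,0],[0,0,0,0,0,0],[0,0,0,0,0,0],[0,0,0,0,0,0]]'; python3 f.py
python3 - <<'E'
from h import *
c=cam('wrist');save(c,'w3.png')
E
```

```text
time: 11.53
ee_pos: [0.64, 0.0533, 0.179]
tcp_rot: [-179.7, 0.1, -95.6]
wrist_force: [12.5, 4.2, 3.7]
opening: 0.0134
tool F [ -5.4 -12.1  -3.7] tool M [ 1.78 -0.94  0.17] hinge mom of tool on door -1.73 open 0.0134 yaw -95.64 pos [0.64   0.0533 0.179 ]
```

View pics/w3.png

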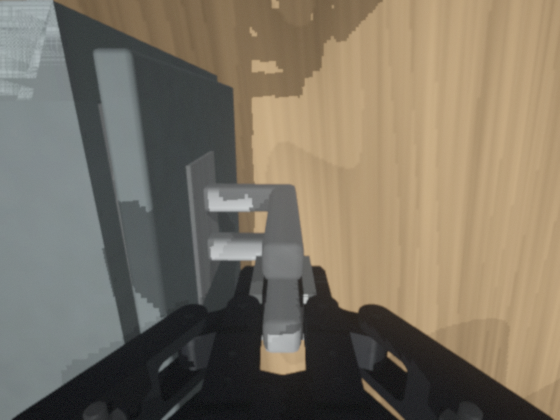

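```bash
python3 -m handwheel '[[-0.0001,0.0005,0,0,0,0],[-0.0001,0.0005,0,0,0,0],[0,0,0,0,0,0],[0,0,0,0,0,0],[0,0,0,0,0,0],[0,0,0,0,0,0],[0,0,0,0,0,0],[0,0,0,0,0,0]]'; python3 f.py
python3 -m handwheel '[[-0.0001,0.0005,0,0,0,0],[-0.0001,0.0005,0,0,0,0],[0,0,0,0,0,0],[0,0,0,0,0,0],[0,0,0,0,0,0],[0,0,0,0,0,0],[0,0,0,0,0,0],[0,0,0,0,0,0]]'; python3 f.py
```

```text
time: 12.25
ee_pos: [0.6396, 0.0535, 0.1789]
tcp_rot: [-179.7, 0.1, -95.7]
wrist_force: [16.6, 2.9, 1.0]
opening: 0.0133
tool F [ -4.5 -16.2  -0.9] tool M [ 2.33 -0.88  0.19] hinge mom of tool on door -2.51 open 0.0133 yaw -95.65 pos [0.6396 0.0535 0.1789]
time: 12.92
ee_pos: [0.6395, 0.0535, 0.1789]
tcp_rot: [-179.6, 0.1, -95.7]
wrist_force: [21.4, 1.4, 0.3]
opening: 0.0134
tool F [ -3.5 -21.1  -0.2] tool M [ 3.26 -0.77  0.18] hinge mom of tool on door -3.45 open 0.0134 yaw -95.67 pos [0.6395 0.0535 0.1789]
```

The door gave about 3 mm (0.016 rad), then stayed put at 21 N, so it is caught. I'll relax the pull, let go, and regrip across both posts.

```bash
python3 -m handwheel '[[0.0001,-0.001,0,0,0,-0.2],[0.0001,-0.001,0,0,0,-0.2],[0.0001,-0.001,0,0,0,-0.2],[0.0001,-0.001,0,0,0,-0.2],[0.0001,-0.001,0,0,0,-0.2],[0,-0.001,0,0,0,0],[0,-0.001,0,0,0,0],[0,0,0,0,0,0]]'; python3 f.py
```

```text
time: 13.58
ee_pos: [0.6425, 0.0524, 0.1789]
tcp_rot: [180.0, 0.0, -94.7]
wrist_force: [-3.4, 1.6, 8.1]
opening: 0.0133
tool F [-1.4  3.5 -8.1] tool M [-0.65 -0.29  0.28] hinge mom of tool on door 0.97 open 0.0133 yaw -94.67 pos [0.6425 0.0524 0.1789]
```

```bash
python3 -m handwheel '[[0,0,0,0,0,0],[0,0,0,0,0,0],[0,0,0,0,0,0],[0,0,0,0,0,0],[0,0,0,0,0,0],[0,0,0,0,0,0],[0,0,0,0,0,0],[0,0,0,0,0,0]]' -0.06
python3 -m handwheel '[[0,0,-0.01,0,0,0],[0,0,-0.01,0,0,0],[0,0,-0.01,0,0,0],[0,0,-0.01,0,0,0],[0,0,-0.01,0,0,0],[0,0,-0.01,0,0,0],[0,0,-0.01,0,0,0],[0.0125,0,0,0,0,0]]'
python3 -m handwheel '[[0,0,0,0,0,7],[0,0,0,0,0,7],[0,0,0,0,0,7],[0,0,0,0,0,7],[0,0,0,0,0,7],[0,0,0,0,0,7],[0,0,0,0,0,7],[0,0,0,0,0,7]]' 0.65
python3 -m handwheel '[[0,0,0,0,0,7],[0,0,0,0,0,7],[0,0,0,0,0,7],[0,0,0,0,0,7],[0,0,0,0,0,6],[0,0,0,0,0,0],[0,0,0,0,0,0],[0,0,0,0,0,0]]'
python3 - <<'E'
from h import *
c=cam('wrist');save(c,'w4.png');P=cloud(c);z=P[...,2]
m=(z>.2115)&(z<.219)&(c['depth']>0)
n,l,s,ce=cv2.connectedComponentsWithStats(m.astype(np.uint8))
for i in range(1,n):
    if s[i,4]>60: print(s[i],ce[i].round(0),np.median(P[l==i],0).round(4))
print(monitor.get_obs()['q'].round(1))
E
```

```text
time: 14.25
ee_pos: [0.6429, 0.0521, 0.1782]
tcp_rot: [180.0, -0.0, -94.7]
wrist_force: [0.3, -0.6, -0.4]
opening: 0.0404
time: 14.92
ee_pos: [0.6425, 0.0409, 0.2512]
tcp_rot: [-179.8, 0.1, -94.6]
wrist_force: [0.0, -0.6, 0.7]
opening: 0.0397
time: 15.58
ee_pos: [0.6418, 0.0388, 0.2483]
tcp_rot: [-180.0, -0.0, -151.0]
wrist_force: [0.1, 0.1, 0.0]
opening: 0.0703
time: 16.25
ee_pos: [0.6418, 0.0392, 0.2484]
tcp_rot: [-180.0, 0.0, 175.5]
wrist_force: [0.2, 0.3, -0.3]
opening: 0.0707
[237 241  25  24 517] [249. 253.] [0.6381 0.0201 0.2146]
[289 242  24  23 511] [301. 253.] [0.6407 0.0496 0.2145]
[ 3.5 18.5 25.8 97.3 -0.   8. ]
```

View pics/w4.png

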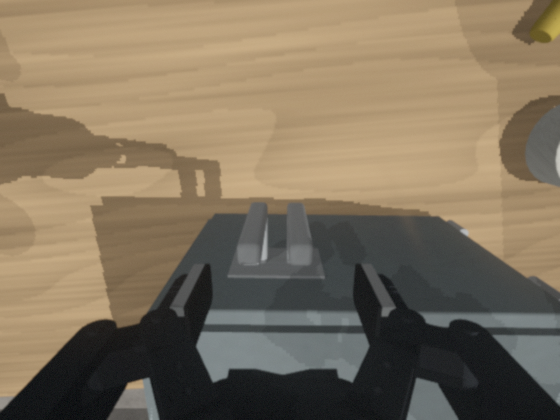

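Posts are at (249,253) release and (301,253) handle, and the fingers straddle both. I'll correct by 2 mm, descend and squeeze.

```bash
python3 -m handwheel '[[0.0019,0.0018,0,0,0,0],[0,0,0.01,0,0,0],[0,0,0.01,0,0,0],[0,0,0.01,0,0,0],[0,0,0.01,0,0,0],[0,0,0.01,0,0,0],[0,0,0.01,0,0,0],[0,0,0.01,0,0,0]]'
python3 -m handwheel '[[0,0,0,0,0,0],[0,0,0,0,0,0],[0,0,0,0,0,0],[0,0,0,0,0,0],[0,0,0,0,0,0],[0,0,0,0,0,0],[0,0,0,0,0,0],[0,0,0,0,0,0]]' -1 60
python3 -m handwheel '[[0,0,0,0,0,0],[0,0,0,0,0,0],[0,0,0,0,0,0],[0,0,0,0,0,0],[0,0,0,0,0,0],[0,0,0,0,0,0],[0,0,0,0,0,0],[0,0,0,0,0,0]]'; python3 f.py
```

```text
time: 16.97
ee_pos: [0.64, 0.0416, 0.1772]
tcp_rot: [-180.0, -0.0, 175.3]
wrist_force: [0.4, -0.0, -0.0]
opening: 0.0704
time: 17.63
ee_pos: [0.6402, 0.0417, 0.1792]
tcp_rot: [180.0, 0.1, 175.3]
wrist_force: [-2.2, -0.9, 5.5]
opening: 0.0292
time: 18.3
ee_pos: [0.6402, 0.0417, 0.1793]
tcp_rot: [180.0, 0.1, 175.3]
wrist_force: [-2.3, -0.2, 5.8]
opening: 0.0298
tool F [ 2.2 -0.4 -5.8] tool M [0.08 0.56 0.11] hinge mom of tool on door 0.51 open 0.0298 yaw 175.34 pos [0.6402 0.0417 0.1793]
```

Squeezed fully (29.8 mm read, against about 30.5 expected with the earlier offset). Easing it open 4° first.

```bash
python3 -m handwheel '[[0.00167,0.00046,0,0,0,0.5],[0.00167,0.00046,0,0,0,0.5],[0.00167,0.00046,0,0,0,0.5],[0.00167,0.00046,0,0,0,0.5],[0.00167,0.00046,0,0,0,0.5],[0.00167,0.00046,0,0,0,0.5],[0.00167,0.00046,0,0,0,0.5],[0.00167,0.00046,0,0,0,0.5]]'; python3 f.py
python3 -m handwheel '[[0.00167,0.00046,0,0,0,0.5],[0.00167,0.00046,0,0,0,0.5],[0.00167,0.00046,0,0,0,0.5],[0.00167,0.00046,0,0,0,0.5],[0,0,0,0,0,0],[0,0,0,0,0,0],[0,0,0,0,0,0],[0,0,0,0,0,0]]'; python3 f.py
```

```text
time: 18.97
ee_pos: [0.6276, 0.0468, 0.1792]
tcp_rot: [180.0, 0.1, 171.3]
wrist_force: [-0.3, -0.6, 7.0]
opening: 0.0297
tool F [ 0.2 -0.6 -7. ] tool M [0.09 0.11 0.01] hinge mom of tool on door 0.01 open 0.0297 yaw 171.31 pos [0.6276 0.0468 0.1792]
time: 19.63
ee_pos: [0.6211, 0.0499, 0.1792]
tcp_rot: [180.0, 0.1, 169.3]
wrist_force: [-1.8, -0.6, 6.4]
opening: 0.0296
tool F [ 1.7 -0.9 -6.4] tool M [0.12 0.29 0.08] hinge mom of tool on door 0.35 open 0.0296 yaw 169.33 pos [0.6211 0.0499 0.1792]
```

It's free. On to 55°.

```bash
python3 -m handwheel '[[0.00998,0.00298,0,0,0,3],[0.00998,0.00298,0,0,0,3],[0.00998,0.00298,0,0,0,3],[0.00998,0.00298,0,0,0,3],[0.00998,0.00298,0,0,0,3],[0.00998,0.00298,0,0,0,3],[0.00998,0.00298,0,0,0,3],[0.00998,0.00298,0,0,0,3]]'; python3 f.py
```

```text
time: 20.3
ee_pos: [0.556, 0.1013, 0.1792]
tcp_rot: [179.9, 0.1, 145.2]
wrist_force: [6.0, 3.4, 4.3]
opening: 0.0292
tool F [-3.   6.2 -4.3] tool M [-0.76 -0.42 -0.17] hinge mom of tool on door -0.41 open 0.0292 yaw 145.21 pos [0.556  0.1013 0.1792]
```

```bash
python3 -m handwheel '[[0.00998,0.00298,0,0,0,3],[0.00998,0.00298,0,0,0,3],[0.00998,0.00298,0,0,0,3],[0.00998,0.00298,0,0,0,3],[0.00998,0.00298,0,0,0,3],[0.00998,0.00298,0,0,0,3],[0.00998,0.00298,0,0,0,3],[0,0,0,0,0,0]]'; python3 f.py
python3 -m handwheel '[[0.00334,0.00094,0,0,0,1],[0.00334,0.00094,0,0,0,1],[0.00334,0.00094,0,0,0,1],[0.00334,0.00094,0,0,0,1],[0,0,0,0,0,0],[0,0,0,0,0,0],[0,0,0,0,0,0],[0,0,0,0,0,0]]'; python3 f.py
python3 - <<'E'
from h import *
o=monitor.get_obs();d=o['ee_pos'][:2]-np.array([.708,.228]);r0=np.array([.6402,.0417])-np.array([.708,.228])
print('angle by arc',np.degrees(np.arctan2(r0[1],r0[0])-np.arctan2(d[1],d[0])),np.linalg.norm(d),np.linalg.norm(r0))
c=cam('top');save(c,'top9.png')
E
```

```text
time: 20.97
ee_pos: [0.5202, 0.1653, 0.1792]
tcp_rot: [179.8, 0.0, 124.2]
wrist_force: [5.6, 1.6, 4.1]
opening: 0.0296
tool F [-1.8  5.5 -4.1] tool M [-0.59 -0.36  0.05] hinge mom of tool on door -0.0 open 0.0296 yaw 124.23 pos [0.5202 0.1653 0.1792]
time: 21.63
ee_pos: [0.5166, 0.1773, 0.1792]
tcp_rot: [179.8, 0.0, 120.4]
wrist_force: [5.4, 2.5, 4.0]
opening: 0.0296
tool F [-0.6  5.9 -4. ] tool M [-0.7  -0.14 -0.27] hinge mom of tool on door -0.07 open 0.0296 yaw 120.38 pos [0.5166 0.1773 0.1792]
angle by arc 55.180129916749145 0.19802945475081082 0.198253701100383
```

View pics/top9.png

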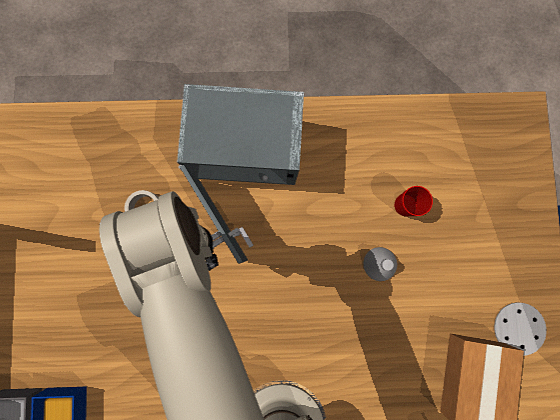

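The door stands at about 55° (line from (185,165) to (242,262)). The cup, shade and visible part of the tape are where they were.

```bash
python3 -c "
from workcell import order
print(order.job_done())"; python3 f.py
```

```text
the job is handed in; nothing more can be done
None
the job is handed in; nothing more can be done
```

The job is handed in: the catch had taken, so I freed it with the release post and swung the door open. At hand-in the gripper still held the handle post at about 55°.

- **Shutting:** I gripped the handle post alone and pushed the door shut to its hard stop, with up to 27 N.
- **Tug test:** I pulled on the handle post only. The door gave about 3 mm (0.016 rad), then stayed put at 21 N, so it was caught.
- **Freeing:** I eased the door back shut, regripped over both posts and squeezed the release fully (29.8 mm read, about 31 mm nominal). The door then came open with little force.
- **Last checks:** the door measured 55.2° by arc and about 55.2° by tool yaw. The wrist force was about 7 N and the grip was still closed on both posts. Total time was about 22 s.
- **Bystanders:** the final top view shows the cup, the shade and the visible part of the tape unmoved. The arm hid the screwdriver in that view, so I did not check it again.
- **One disagreement:** at the start of the tug the door did not move until over 15 N, more than the 7 to 10 N stated. That may be because the tool's yaw was held fixed at first. After I turned the tool along the door's arc and pulled further, the door gave as described and stopped hard.

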